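# Hold a fork head at its root gap over the tube in the vice

## Task

Pull the top drawer of the small grey cabinet right out to its stop and leave it open, then take out the larger of the two steel fork heads, the one whose foot matches the end of the rectangular tube standing in the vice, leaving the smaller one standing in the drawer. Lift it over the spatter guard that stands in between, without knocking over or shifting the guard or the hammer and brush on the bench. Finish while still gripping the fork head, held still and fork upwards just above the end of the tube, ready for tack welding: foot level and centred on the tube, its long and short sides in line with the tube's, with a root gap of about 6 mm, touching nothing but your gripper.

Things in the scene. Friction and masses are not known exactly. Their poses are not given: they have to be found in the camera images.
- drawer (a joint): Travel of the cabinet's top drawer in m: 0 shut, 0.16 at its stop (fully out). It slides towards the robot along the cabinet's own -x and stays where it is left; it starts 0 to 20 mm open and takes about 3 N to pull.
- drawer_handle (a point): Middle of the top drawer's bar handle: level round steel bar about 10 mm thick, 120 mm long, 35 mm in front of the drawer front, 190 mm above the bench, 35 mm below the cabinet's top. Its axes are the cabinet's: -x the way the drawer slides out, y along the bar, z up. The same handle 105 mm further down belongs to the lower drawer, not needed.
- drawer_floor (a point): Point on the top drawer's floor, mid-width, at the inner face of its front (47 mm behind the handle in +x); moves with the drawer, axes as the cabinet's. The floor is 223 mm (x) by 290 mm (y), 130 mm above the bench; side walls stand 60 mm and the front 86 mm above it. The two fork heads stand on it side by side, about 160 mm apart, either one on the left.
- fork_center (a point): Centre (35 mm above the foot's underside) of the larger fork head, to be taken. x: across the two flat cheeks (40 mm over their outer faces), y: along its 60 mm side, z: up out of the fork. A half turn about z changes nothing. It stands on the drawer's floor with y roughly along the drawer's travel (within 0.3 rad).
- fork: The larger fork head: plain steel, 0.6 to 0.85 kg, 70 mm high. Foot 40 (x) by 60 (y) by 16 mm thick with a 4 mm weld bevel below; on it two upright parallel cheeks, each 9 mm thick and 60 mm wide with round tops and a pin hole, 22 mm apart. Origin in the middle of the foot's underside, axes as fork_center.
- small_center (a point): Centre (26 mm above the underside) of the smaller fork head, the same shape, 30 by 45 mm and 52 mm high; it stays standing in the drawer.
- tube_top (a point): Centre of the upper end of the steel tube gripped upright in the vice: open end of a rectangular tube 40 mm (x) by 60 mm (y), wall 4 mm, 195 mm above the bench and 48 mm above the jaws. x points across the jaws to the vice's spindle, y along the jaws, z up. A half turn about z changes nothing.
- vise: The red bench vice fixed to the bench, with the tube; origin on the bench under the tube's centre, axes as for tube_top. Its jaws are 125 mm wide (y) and 147 mm high; it reaches 140 mm behind the tube (-x) and 190 mm in front of it (+x), all lower than the jaws' top.
- guard: Spatter guard between cabinet and vice: an upright sheet of metal 300 mm long (its x), 3 mm thick (7 mm at the hemmed top edge) and 200 mm high, standing loose on two feet 70 mm wide; 1.3 kg; origin on the bench under the middle of the sheet, y across the sheet, z up.
- hammer: Chipping hammer lying on the bench beside the vice, 270 mm long, 26 mm high, handle to its -x.
- brush: Wire brush lying bristles up on the bench, wooden back, 270 by 28 by 32 mm, long side along its x.
- cabinet: Small grey painted steel cabinet with two drawers, 260 deep (x), 320 wide (y), 225 mm high; its front faces -x. Origin on the bench under its centre.

How it is judged:
By the outcome, as a careful person would: the job done as asked, in the order asked, and still so for the second after the job is handed in, while the arm keeps its last pose, push and grip.
It also fails if it takes over 56 s, if anything falls off the work surface, if the arm or the gripper's body presses on something with over 40 N, if the wrist force passes 120 N, or if a joint passes its speed limit or range.

## Robot

A 6-joint arm with a two-finger parallel gripper is mounted at the origin on the work surface. World frame = base frame: x ahead of the robot, y to its left, z up, the work surface at z = 0. Lengths are in m, angles in rad, forces in N, time in s.
With the tool pointing down it reaches from about 0.3 to 0.775 m from the base axis. Payload 14.6 kg.
Tool frame: the origin (TCP) lies midway between the tips of the shut fingers; the grasp point (between the pads) lies 19 mm behind it (ctrl.tcp_to_grasp is the z of the grasp point in the tool frame, in m); z points along the fingers, y is the line along which they close (so a half turn about z gives the same grasp; the last joint's range is limited). The gripper opens to 94 mm and grips with 3 to 60 N. Pads are 16 mm wide; open, the fingers measure 119 mm over their backs; the gripper's body (75 mm by 177 mm) begins 78 mm behind the grasp point.
Start: joints at [1.129, 0.3, 1.521, -0, 1.321, -0.067], TCP at [0.201, 0.512, 0.205] pointing down, gripper open.
Joint ranges: [-3.03, 3.03], [-0.79, 2.21], [0.23, 2.52], [-1.04, 4.18], [0, 3.07], [-2.55, 2.55]. Speed limits (rad/s): [2.22, 2.22, 2.57, 3.14, 3.14, 3.14].

## Interface

Orientations are given as [roll, pitch, yaw] about the fixed x, y, z axes, in that order (R = Rz(yaw) Ry(pitch) Rx(roll)).
In Python, from station import monitor, camera, ctrl gives the robot as it stands.
- The arm moves only by the tool apply_moves, never from a script. Its argument "plan" is one flat list of numbers, 4 for each row, row after row: the shift along the tool's x, y, z in mm, then the turn about the tool's z in rad. In form: [dx, dy, dz, spin, dx, dy, dz, spin, ...]. A call has 1 to 20 rows; each row shifts and turns the commanded pose from where the row before left it, along the tool's axes as they then stand; what a row does not reach is not made up. A row lasts 1/10 s, in which the tool goes at most 50 mm and 8.59 degrees, less where a joint would pass 70% of its speed; a pose out of reach is approached as far as the arm can. A call is refused whole if a number of a shift passes 50 or a number of a turn 0.15, either way. A call with a gripper value outside its range is refused whole. "hand" is the gripper command: -1 is shut, 1 is fully open, values between are in proportion, set as the call begins (left out, the last holds). The fingers move at their own pace and stop on an object; "squeeze" is the grip in N (left out, the last holds). Time passes only in rows, so rows that do not move let the fingers close. It gives the time, the measured TCP pose, the force, the opening and the grip force at its end, in the units of the state.
- monitor.get_obs(): the state, without advancing time (a new reading comes with each control period).
- camera(name): name is "scene" or "top" or "wrist"; returns a dict with "image" (480x640x3 uint8, red, green, blue), "range_z" (480x640 float32, m along the optical axis (not along the pixel's ray), 0 where there is no reading), "mtx" (3x3 intrinsics, pixels), "rvec" (rotation vector, rad) and "tvec" (3), from world to camera coordinates, as OpenCV has them. Camera axes: x right, y down, z forward; pixel columns grow to the right and rows downward; lengths in m; the calibration is good to about 2 mm. A picture is of the moment at which its call begins.
- ctrl.hand_in(): hands the job in; it is judged then, once.
The state is a dict: "time_s": time; "qpos": joint angles; "joint_vel": joint speeds; "tau": joint torques, N m; "ee_pos": TCP position; "eef_rot": TCP orientation; "force": force on the tool from outside, world axes, zero at the start; "moment": the same for the moment, N m; "grip_width": finger opening in m; "grip_force": force on a finger pad.
Only numpy, scipy, OpenCV 4.12 (cv2) and the standard library are available. Lean on these libraries where they do the work, as an engineer would, in place of code of your own. Each camera call takes 0.05 s, during which the arm holds its last target. There are 200 camera calls.

## Working session

There is one attempt and no reset: what is moved stays moved. The work goes in short steps, Python scripts to look and compute and a tool call to move; the robot and the scene stay as the last step left them, time stands still between calls to the robot, and variables do not carry over. Pictures are saved under pics/ and viewed, at most 10 in all, crops included, and the job is handed in when it is done.

Besides the shell and the picture viewer there is one more tool, called after ">>>" as a command line: name --argument value ..., lists and objects as JSON in quotes. apply_moves: Moves the arm, as the interface text tells. Its arguments: {"type":"object","properties":{"plan":{"type":"array","items":{"type":"number"}},"hand":{"type":"number"},"squeeze":{"type":"number"}},"required":["plan"]}

```bash
mkdir -p pics; ls; cat > h.py <<'E'
import numpy as np, cv2
from station import monitor, camera, ctrl
def cloud(c):
    z=c["range_z"]; K=c["mtx"]; R=cv2.Rodrigues(np.array(c["rvec"],float))[0]; t=np.array(c["tvec"],float).ravel()
    v,u=np.mgrid[:480,:640]
    p=np.stack([(u-K[0][2])/K[0][0]*z,(v-K[1][2])/K[1][1]*z,z],-1)
    w=(p-t)@R; w[z==0]=np.nan
    return w
def save(c,n): cv2.imwrite(f"pics/{n}.png",cv2.cvtColor(c["image"],cv2.COLOR_RGB2BGR))
E
python3 - <<'E'
from h import *
o=monitor.get_obs(); print(o, ctrl.tcp_to_grasp)
for n in ("scene","top"):
    c=camera(n); save(c,n+"0"); np.savez(n+"0.npz",im=c["image"],w=cloud(c)); print(n,c["mtx"],c["rvec"],c["tvec"])
E
```

```text
pics
{'time_s': 0.0, 'qpos': array([ 1.12944672e+00,  3.00500867e-01,  1.52157497e+00,  1.23885538e-05,
        1.32070661e+00, -6.66050152e-02]), 'joint_vel': array([ 0.00085379, -0.00082702,  0.00032916,  0.00068639,  0.00059327,
       -0.00123156]), 'tau': array([ 2.85758881e-05, -5.31808376e+01, -3.52727509e+01,  7.08881859e-02,
        2.45351106e-02, -1.30594403e-04]), 'ee_pos': array([0.20120899, 0.51159172, 0.20487259]), 'eef_rot': array([-3.14040629e+00, -9.11607266e-05,  2.76684493e+00]), 'force': array([-0.36768362, -0.18512958, -0.54773555]), 'moment': array([ 0.01994601,  0.00315497, -0.0256712 ]), 'grip_force': 0.0, 'grip_width': 0.09404630318397494} -0.0188
scene [[554.23494969   0.         319.2515031 ]
 [  0.         554.23494969 235.4281952 ]
 [  0.           0.           1.        ]] [ 1.20784621  2.2379335  -1.01222477] [ 0.30376764 -0.18074245  2.1602332 ]
top [[476.20895783   0.         320.5920758 ]
 [  0.         476.20895783 243.41686579]
 [  0.           0.           1.        ]] [ 2.15830187 -2.2252931   0.07874182] [0.00360877 0.53453568 1.63558821]
```

View pics/scene0.png

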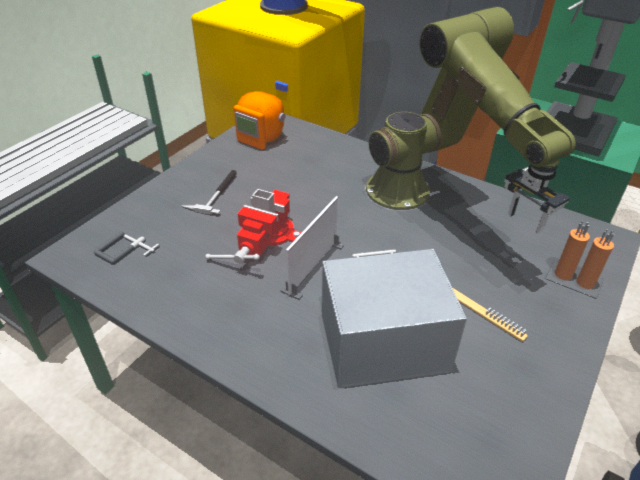

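View pics/top0.png

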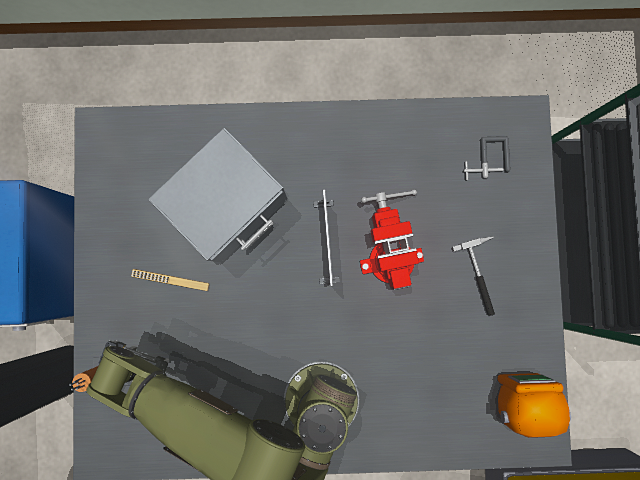

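The top view shows the cabinet at about (217,195) with its handle bar at (256,232), the guard as a thin line at x≈326 (rows 190–285), the tube end at (399,243), the hammer at (475,275) and the brush at (170,280). The scene view agrees.

```bash
python3 - <<'E'
from h import *
d=np.load("top0.npz"); w=d["w"]; im=d["im"].astype(int); z=w[...,2]
v,u=np.mgrid[:480,:640]
def rect(m,name):
    p=w[m][:,:2].astype(np.float32); r=cv2.minAreaRect(p)
    b=cv2.boxPoints(r); print(name,m.sum(),"z",np.round(np.nanmedian(z[m]),4),"c",np.round(r[0],4),"size",np.round(r[1],4)); print(np.round(b,4).tolist()); return r
box=lambda a,b,c,e:(u>=a)&(u<b)&(v>=c)&(v<e)
def big(m):
    n,l,s,_=cv2.connectedComponentsWithStats(m.astype(np.uint8)); return l==1+np.argmax(s[1:,4])
rect(big((z>.215)&(z<.235)&box(140,300,110,275)),"cab")
rect(big((z>.17)&(z<.205)&box(230,285,205,260)),"handle")
rect(big((z>.18)&(z<.215)&box(380,420,225,262)),"tube")
rect(big((z>.185)&(z<.215)&box(315,340,180,295)),"guard")
rect(big((z>.01)&(z<.05)&box(120,220,260,300)),"brush")
rect(big((z>.01)&(z<.05)&box(440,505,225,325)),"hammer")
m=box(385,415,228,258); print(np.round(z[230:258:2,384:418:2],3))
g=(im.min(-1)>150)&box(235,285,205,260); print('bright',g.sum()); rect(g,"handlebright")
# scene view
d=np.load("scene0.npz"); w=d["w"]; z=w[...,2]
rect(big((z>.185)&(z<.205)&box(240,285,180,215)),"tube scene")
rect(big((z>.185)&(z<.215)&box(270,350,190,280)),"guard scene")
rect(big((z>.215)&(z<.235)&box(310,470,240,340)),"cab scene")
rect(big((z>.18)&(z<.2)&box(345,405,240,262)),"handle scene")
E
```

```text
cab 9086 z 0.2256 c [0.682 0.303] size [0.2713 0.3203]
[[0.47380000352859497, 0.3296999931335449], [0.6898999810218811, 0.09319999814033508], [0.8902000188827515, 0.27619999647140503], [0.6740999817848206, 0.5127000212669373]]
handle 302 z 0.1935 c [0.5746 0.1921] size [0.0427 0.1819]
[[0.4977000057697296, 0.2451000064611435], [0.6198999881744385, 0.1103999987244606], [0.6514999866485596, 0.13910000026226044], [0.5293999910354614, 0.27379998564720154]]
tube 99 z 0.1944 c [ 0.5118 -0.2491] size [0.0402 0.0604]
[[0.4869000017642975, -0.22269999980926514], [0.49709999561309814, -0.28220000863075256], [0.5367000102996826, -0.27549999952316284], [0.5266000032424927, -0.2160000056028366]]
guard 221 z 0.2001 c [ 0.5416 -0.0323] size [0.2963 0.007 ]
[[0.3935000002384186, -0.03590000048279762], [0.3937999904155731, -0.042899999767541885], [0.6898000240325928, -0.028699999675154686], [0.6894999742507935, -0.02160000056028366]]
brush 574 z 0.0163 c [0.4246 0.5123] size [0.2713 0.0323]
[[0.37700000405311584, 0.38429999351501465], [0.4083999991416931, 0.3767000138759613], [0.4722999930381775, 0.6
[... 2539 characters left out ...]
.1958 c [ 0.545  -0.0307] size [0.3028 0.0151]
[[0.39340001344680786, -0.030899999663233757], [0.39419999718666077, -0.04600000008940697], [0.6966000199317932, -0.030500000342726707], [0.6958000063896179, -0.015399999916553497]]
cab scene 9158 z 0.2236 c [0.6864 0.3055] size [0.2685 0.3215]
[[0.4787999987602234, 0.33320000767707825], [0.6960999965667725, 0.09629999846220016], [0.8938999772071838, 0.2777000069618225], [0.6766999959945679, 0.5145999789237976]]
handle scene 156 z 0.1917 c [0.5607 0.1903] size [0.017  0.1313]
[[0.5095999836921692, 0.23229999840259552], [0.5995000004768372, 0.13660000264644623], [0.6118999719619751, 0.14820000529289246], [0.5220000147819519, 0.24390000104904175]]
```

>>> apply_moves --plan '[0,0,-25,0.114,0,0,-25,0.114,0,0,-25,0.114,0,0,-25,0.113,-30,2.8,0,0,-30,2.8,0,0,-30,2.8,0,0,-30,2.8,0,0,-30,2.8,0,0,-30,2.8,0,0,-30,2.8,0,0,-30,2.8,0,0,-30,2.8,0,0,-30,2.8,0,0,-30,2.8,0,0,-30,2.8,0,0,-30,2.8,0,0,-30,2.8,0,0,-30,2.8,0,0,-30,2.8,0,0]' --hand 1

```text
time_s: 2.1
ee_pos: [0.5592, 0.1869, 0.3051]
eef_rot: [-3.141, -0.0, 2.312]
force: [-0.2, -0.2, 1.1]
grip_width: 0.0937
grip_force: 0.0
```

```bash
cat >> h.py <<'E'
def totool(dw):
    y=monitor.get_obs()["eef_rot"][2]; c,s=np.cos(y),np.sin(y)
    return np.round([1e3*(dw[0]*c+dw[1]*s),1e3*(dw[0]*s-dw[1]*c),-1e3*dw[2]],1)
E
python3 - <<'E'
from h import *
c=camera("wrist"); save(c,"w1"); w=cloud(c); np.savez("w1.npz",im=c["image"],w=w,K=c["mtx"],r=c["rvec"],t=c["tvec"])
o=monitor.get_obs(); print(o["ee_pos"],o["eef_rot"],o["time_s"])
z=w[...,2]; m=(z>.175)&(z<.203)
print(m.sum(), c["tvec"])
E
```

```text
[0.56141027 0.18413111 0.30444861] [-3.14020783e+00  2.90178743e-04  2.30933052e+00] 2.15
6926 [-0.53917252 -0.2818601   0.4294923 ]
```

View pics/w1.png

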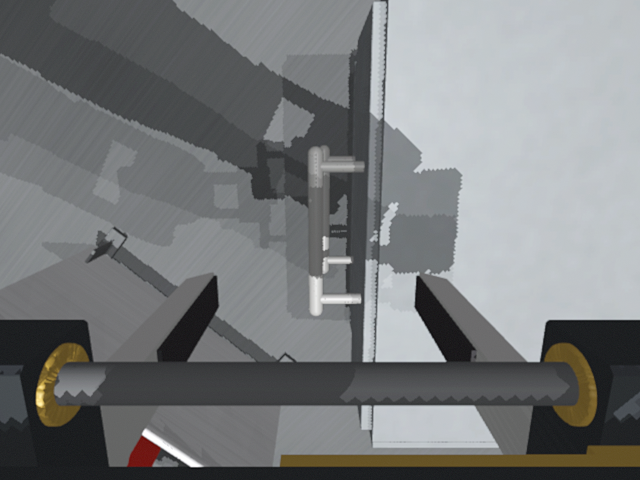

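The wrist view shows the upper handle bar at column 316, rows 150–313, vertical in the image (so along tool x). The cabinet's top edge is at column 380.

```bash
python3 - <<'E'
from h import *
d=np.load("w1.npz"); w=d["w"]; K=d["K"]; R=cv2.Rodrigues(d["r"])[0]; t=d["t"].ravel()
def ray(u,v,h):
    r=R.T@np.array([(u-K[0,2])/K[0,0],(v-K[1,2])/K[1,1],1]); C=-R.T@t
    return C+r*(h-C[2])/r[2]
z=w[...,2]; v,u=np.mgrid[:480,:640]
m=(z>.183)&(z<.205)&(u>300)&(u<332)&(v>140)&(v<325)
print(m.sum(),u[m].min(),u[m].max(),v[m].min(),v[m].max())
r=cv2.minAreaRect(np.argwhere(m)[:,::-1].astype(np.float32)); print(r)
a=ray(316,148,.19);b=ray(316,315,.19);print(a,b,np.linalg.norm(a-b),(a+b)/2)
print("cloud ctr",np.median(w[m],0), cv2.minAreaRect(w[m][:,:2].astype(np.float32)))
# bar axis per-row centres
q=np.array([[ (u[i][m[i]].mean()),i] for i in range(170,300,4) if m[i].sum()>3]); f=np.polyfit(q[:,1],q[:,0],1); print(f)
p0=ray(np.polyval(f,150),150,.19);p1=ray(np.polyval(f,312),312,.19); dd=(p0-p1)[:2]; print("bar yaw",np.arctan2(dd[1],dd[0]), p0,p1,(p0+p1)/2)
mc=(z>.215)&(u>360); 
q=np.array([ray(u[i][mc[i]].min(),i,.225)[:2] for i in range(20,340,10)]); f=np.polyfit(q[:,1],q[:,0],1); print("cab edge yaw y",np.arctan2(1,f[0]))
o=monitor.get_obs(); h=(p0+p1)/2; print("to tool",totool(h-np.array(o["ee_pos"])), o["ee_pos"])
print("camera z axis",R[2], -R.T@t)
E
```

```text
2560 308 331 147 315
((319.4999694824219, 230.99996948242188), (167.99996948242188, 22.999996185302734), 90.0)
[0.5161305  0.23431497 0.19      ] [0.60360199 0.13856246 0.19      ] 0.12969118421134324 [0.55986625 0.18643872 0.19      ]
cloud ctr [0.55533667 0.19090305 0.19488227] ((0.5612479448318481, 0.18916352093219757), (0.017342373728752136, 0.1290324181318283), 42.675628662109375)
[9.6883851e-03 3.1354026e+02]
bar yaw 2.3203524723310576 [0.51654186 0.23279076 0.19      ] [0.602194   0.14076765 0.19      ] [0.55936793 0.18677921 0.19      ]
cab edge yaw y 2.3139665737162454
to tool [  3.3   0.3 114.4] [0.56141027 0.18413111 0.30444861]
camera z axis [ 0.16208496 -0.17749776 -0.97068172] [0.51298291 0.23793591 0.48461407]
```

>>> apply_moves --plan '[3.3,0.3,0,0,0,0,0,0,0,0,0,0,0,0,20,0,0,0,20,0,0,0,5,0,0,0,0,0,0,0,0,0]' --hand -0.4 --squeeze 40

```text
time_s: 2.95
ee_pos: [0.5565, 0.1909, 0.2616]
eef_rot: [3.14, 0.001, 2.312]
force: [-0.6, -0.8, 0.3]
grip_width: 0.0335
grip_force: 0.0
```

>>> apply_moves --plan '[0,0,0,0,0,0,0,0,0,0,0,0]'

```text
time_s: 3.25
ee_pos: [0.5565, 0.1905, 0.2608]
eef_rot: [3.141, 0.0, 2.312]
force: [-0.4, -0.1, 0.2]
grip_width: 0.0283
grip_force: 0.0
```

Width is settled at 28 mm; descend 90 mm and grip.

>>> apply_moves --plan '[0,0,15,0,0,0,15,0,0,0,15,0,0,0,15,0,0,0,15,0,0,0,10,0,0,0,5,0,0,0,0,0]'

```text
time_s: 4.05
ee_pos: [0.5563, 0.1905, 0.1702]
eef_rot: [-3.141, -0.0, 2.312]
force: [-0.6, -0.7, 0.7]
grip_width: 0.028
grip_force: 0.0
```

>>> apply_moves --plan '[0,0,0,0,0,0,0,0,0,0,0,0,0,0,0,0,0,0,0,0]' --hand -1 --squeeze 30

```text
time_s: 4.55
ee_pos: [0.5566, 0.1905, 0.171]
eef_rot: [3.141, 0.0, 2.312]
force: [-1.9, -2.0, 5.4]
grip_width: 0.0101
grip_force: 30.0
```

>>> apply_moves --plan '[0,-3,0,0,0,-6,0,0,0,-10,0,0,0,-10,0,0,0,-10,0,0,0,-10,0,0,0,-10,0,0,0,-10,0,0,0,-10,0,0,0,-10,0,0,0,-10,0,0,0,-10,0,0,0,-10,0,0,0,-8,0,0,0,-5,0,0,0,-3,0,0,0,0,0,0]'

```text
time_s: 6.25
ee_pos: [0.4567, 0.0988, 0.171]
eef_rot: [3.141, 0.001, 2.311]
force: [-0.5, -4.1, 8.7]
grip_width: 0.0098
grip_force: 30.0
```

>>> apply_moves --plan '[0,-2,0,0,0,-2,0,0,0,0,0,0]'

```text
time_s: 6.55
ee_pos: [0.454, 0.0963, 0.171]
eef_rot: [3.141, 0.001, 2.312]
force: [1.8, -3.0, 6.7]
grip_width: 0.0099
grip_force: 30.0
```

>>> apply_moves --plan '[0,-2,0,0,0,-2,0,0,0,0,0,0]'

```text
time_s: 6.85
ee_pos: [0.4511, 0.0937, 0.171]
eef_rot: [3.141, 0.001, 2.312]
force: [1.6, -2.5, 7.1]
grip_width: 0.0101
grip_force: 30.0
```

>>> apply_moves --plan '[0,-1.5,0,0,0,-1.5,0,0,0,0,0,0]'

```text
time_s: 7.15
ee_pos: [0.449, 0.0917, 0.171]
eef_rot: [3.14, 0.001, 2.312]
force: [2.4, -1.3, 6.4]
grip_width: 0.0104
grip_force: 30.0
```

>>> apply_moves --plan '[0,-1,0,0,0,-1,0,0,0,0,0,0]'

```text
time_s: 7.45
ee_pos: [0.4475, 0.0904, 0.171]
eef_rot: [3.14, 0.001, 2.312]
force: [2.4, -1.3, 6.8]
grip_width: 0.0104
grip_force: 30.0
```

>>> apply_moves --plan '[0,-1,0,0,0,-1,0,0,0,0,0,0]'

```text
time_s: 7.75
ee_pos: [0.4461, 0.089, 0.1709]
eef_rot: [3.14, 0.001, 2.312]
force: [2.9, -2.4, 7.1]
grip_width: 0.01
grip_force: 30.0
```

>>> apply_moves --plan '[0,-1.5,0,0,0,-1.5,0,0,0,0,0,0]'

```text
time_s: 8.05
ee_pos: [0.4438, 0.087, 0.171]
eef_rot: [3.14, 0.001, 2.312]
force: [2.3, -1.2, 6.3]
grip_width: 0.0098
grip_force: 30.0
```

>>> apply_moves --plan '[0,-1.5,0,0,0,-1.5,0,0,0,0,0,0]'

```text
time_s: 8.35
ee_pos: [0.4437, 0.0868, 0.171]
eef_rot: [3.133, 0.002, 2.312]
force: [24.1, 15.9, -7.5]
grip_width: 0.0098
grip_force: 30.0
```

>>> apply_moves --plan '[0,-1.5,0,0,0,-1,0,0,0,0,0,0]'

```text
time_s: 8.65
ee_pos: [0.4436, 0.0868, 0.1711]
eef_rot: [3.127, 0.003, 2.312]
force: [41.4, 31.5, -19.1]
grip_width: 0.01
grip_force: 30.0
```

At the stop. Ease off, release, rise and turn for the drawer view.

>>> apply_moves --plan '[0,2.5,0,0,0,2.5,0,0,0,0,0,0]'

```text
time_s: 8.95
ee_pos: [0.4438, 0.0869, 0.171]
eef_rot: [3.14, 0.001, 2.312]
force: [4.1, -0.7, 6.6]
grip_width: 0.0101
grip_force: 30.0
```

>>> apply_moves --plan '[0,0,0,0,0,0,0,0,0,0,0,0,0,0,0,0,0,0,-10,0,0,0,-15,0,0,0,-25,0,0,0,-25,0,0,0,-25,0,0,0,-25,0,0,0,-10,0]' --hand -0.4

```text
time_s: 10.05
ee_pos: [0.4435, 0.087, 0.3081]
eef_rot: [3.139, 0.002, 2.312]
force: [0.0, 0.0, 0.3]
grip_width: 0.0281
grip_force: 0.0
```

>>> apply_moves --plan '[0,25,0,0,0,25,0,0,0,25,0,0,0,25,0,0,0,0,0,0.143,0,0,0,0.143,0,0,0,0.143,0,0,0,0.143,0,0,0,0.143,0,0,0,0.143,0,0,0,0.143,0,0,0,0.143,0,0,0,0.143,0,0,0,0.143,0,0,0,0.141,0,0,0,0,0,0,0,0]' --hand 0.3

```text
time_s: 11.75
ee_pos: [0.5168, 0.1544, 0.3052]
eef_rot: [-3.141, 0.0, 0.745]
force: [-0.2, -0.3, -0.5]
grip_width: 0.0611
grip_force: 0.0
```

```bash
python3 - <<'E'
from h import *
c=camera("wrist"); save(c,"w2"); w=cloud(c); np.savez("w2.npz",im=c["image"],w=w,K=c["mtx"],r=c["rvec"],t=c["tvec"])
o=monitor.get_obs(); print(o["ee_pos"],o["eef_rot"],o["time_s"],o["qpos"])
E
```

```text
[0.51684873 0.15442128 0.30523767] [-3.14137436e+00  3.69340344e-04  7.44824914e-01] 11.8 [2.22427453e-01 2.20678744e-01 1.39118974e+00 4.89881396e-06
 1.53015317e+00 1.04839871e+00]
```

View pics/w2.png

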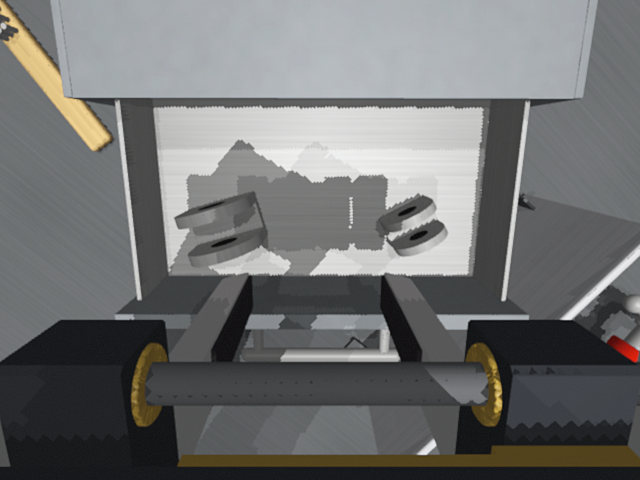

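The wrist view shows the larger fork on the left (cheek tops near (215,210) and (228,243)) and the smaller on the right at (412,225). The 60 mm sides look crosswise to the drawer travel, so I'll check that against the cloud.

```bash
python3 - <<'E'
from h import *
d=np.load("w2.npz"); w=d["w"]; z=w[...,2]; v,u=np.mgrid[:480,:640]
R=cv2.Rodrigues(d["r"])[0]; print("cam",-R.T@d["t"].ravel(),R[2])
ex=np.array([np.cos(.743),np.sin(.743)]); ey=np.array([-ex[1],ex[0]])
for n,b in (("big",(165,275)),("small",(370,445))):
    s=(u>b[0])&(u<b[1])&(v>150)&(v<278)
    for lo,hi in ((.14,.16),(.16,.175),(.175,.185),(.185,.215)):
        m=s&(z>lo)&(z<hi)
        if m.sum()>10:
            r=cv2.minAreaRect(w[m][:,:2].astype(np.float32)); print(n,lo,m.sum(),np.round(r[0],4),np.round(r[1],4),round(r[2],1),"px",u[m].min(),u[m].max(),v[m].min(),v[m].max(),"zmax",z[m].max())
np.set_printoptions(linewidth=200)
print(np.round(z[184:276:6,172:276:7]*1e3))
P=w[...,:2]; print(np.round((P@ex)[184:276:6,172:276:7]*1e3)); print(np.round((P@ey)[184:276:6,172:276:7]*1e3))
E
```

```text
cam [0.56847454 0.20126697 0.48465482] [-0.17643098 -0.16287858 -0.97074336]
big 0.14 1726 [0.4651 0.2117] [0.0396 0.0606] 58.1 px 182 266 192 248 zmax 0.1599581046804057
big 0.16 423 [0.4654 0.2117] [0.04   0.0608] 57.6 px 177 264 195 253 zmax 0.174869995224467
big 0.175 444 [0.4658 0.2114] [0.04   0.0589] 57.6 px 174 261 198 263 zmax 0.18497591542042877
big 0.185 1854 [0.4654 0.2111] [0.0403 0.0527] 58.1 px 175 256 201 267 zmax 0.20163762805870583
small 0.14 957 [0.5732 0.095 ] [0.0294 0.0455] 71.3 px 380 442 196 252 zmax 0.1599920735656296
small 0.16 760 [0.5729 0.0945] [0.0309 0.0446] 70.5 px 383 444 200 256 zmax 0.17499543964552955
small 0.175 885 [0.5729 0.0942] [0.0308 0.0343] 70.4 px 392 444 206 256 zmax 0.18375076890968717
[[131. 131. 130. 130. 131. 130. 129. 130. 131. 130. 131. 129. 131. 130. 130.]
 [129. 131. 131. 130. 131. 130. 131. 131. 129. 130. 130. 130. 130. 130. 130.]
 [130. 130. 131. 132. 130. 131. 130. 130. 131. 128. 155. 164. 131. 129. 129.]
 [130. 130. 129. 130. 130. 129. 135. 157. 175. 190. 184. 171. 144. 130. 130.]
 [130. 132. 131. 135. 157. 182. 193. 196. 194.
[... 2928 characters left out ...]
-154. -160. -166. -172. -179. -187. -192. -195.]
 [-105. -112. -118. -124. -136. -141. -148. -154. -162. -170. -177. -184. -189. -192. -194.]
 [-105. -111. -117. -124. -135. -143. -152. -160. -167. -175. -181. -185. -189. -188. -194.]
 [-104. -111. -117. -134. -143. -151. -159. -166. -171. -176. -181. -185. -181. -188. -194.]
 [-104. -110. -117. -142. -150. -156. -161. -166. -171. -176. -168. -174. -181. -187. -194.]
 [-103. -110. -116. -142. -149. -155. -160. -166. -155. -162. -168. -175. -181. -187. -194.]
 [-103. -109. -115. -123. -129. -135. -142. -149. -155. -161. -168. -174. -181. -187. -194.]
 [-102. -109. -115. -122. -128. -135. -141. -148. -154. -161. -202. -174. -180. -187. -194.]]
```

Cloud rectangles: larger fork 40×60 at (0.4654, 0.2115), with its 40 mm axis at 57.9°, so tool yaw must be 2.5805. The smaller one is at (0.573, 0.095).

>>> apply_moves --plan '[0,0,0,-0.142,0,0,0,-0.142,0,0,0,-0.142,0,0,0,-0.142,0,0,0,-0.142,0,0,0,-0.142,0,0,0,-0.142,0,0,0,-0.142,0,0,0,-0.142,0,0,0,-0.142,0,0,0,-0.142,0,0,0,-0.142,0,0,0,-0.132,25,7,0,0,25,7,0,0,24,7,0,0,0,0,0,0,0,0,0,0,0,0,0,0]' --hand 0.17

```text
time_s: 13.7
ee_pos: [0.4661, 0.2113, 0.3054]
eef_rot: [-3.141, 0.0, 2.577]
force: [0.8, -0.1, -0.8]
grip_width: 0.055
grip_force: 0.0
```

```bash
python3 - <<'E'
from h import *
c=camera("wrist"); save(c,"w3"); w=cloud(c); z=w[...,2]
o=monitor.get_obs(); p=o["ee_pos"]; print(p,o["eef_rot"],o["time_s"],o["grip_width"])
near=np.hypot(w[...,0]-.465,w[...,1]-.2115)<.05
for lo,hi in ((.14,.175),(.175,.21),(.14,.21)):
    m=near&(z>lo)&(z<hi); r=cv2.minAreaRect(w[m][:,:2].astype(np.float32)); print(m.sum(),np.round(r[0],4),np.round(r[1],4),r[2])
    print(totool(np.array([*r[0],.149])-p))
E
```

```text
[0.46612801 0.21119592 0.30531227] [-3.14133337e+00 -6.15940744e-05  2.57691117e+00] 13.75 0.055209089880537056
2022 [0.4654 0.2118] [0.0398 0.0604] 58.23991012573242
[9.000e-01 1.000e-01 1.563e+02]
1926 [0.4644 0.2125] [0.0401 0.0571] 58.24171829223633
[  2.2   0.2 156.3]
3948 [0.4655 0.2118] [0.0401 0.0604] 58.23991012573242
[  0.9   0.2 156.3]
```

>>> apply_moves --plan '[1,0.1,20,-0.009,0,0,25,0,0,0,25,0,0,0,25,0,0,0,20,0,0,0,15,0,0,0,12,0,0,0,8,0,0,0,6,0,0,0,0,0,0,0,0,0]'

```text
time_s: 14.85
ee_pos: [0.4651, 0.2125, 0.1499]
eef_rot: [3.141, 0.0, 2.586]
force: [-0.3, 0.7, 0.8]
grip_width: 0.055
grip_force: 0.0
```

>>> apply_moves --plan '[0,0,0,0,0,0,0,0,0,0,0,0,0,0,0,0,0,0,0,0,0,0,0,0]' --hand -1 --squeeze 50

```text
time_s: 15.45
ee_pos: [0.465, 0.2124, 0.1499]
eef_rot: [3.141, 0.0, 2.586]
force: [-0.5, -2.8, 5.8]
grip_width: 0.0398
grip_force: 50.0
```

>>> apply_moves --plan '[0,0,-2,0,0,0,-4,0,0,0,-8,0,0,0,-14,0,0,0,-20,0,0,0,-20,0,0,0,-20,0,0,0,-20,0,0,0,-20,0,0,0,-14,0,0,0,-8,0,0,0,-3,0,0,0,0,0]'

```text
time_s: 16.75
ee_pos: [0.4648, 0.2124, 0.3022]
eef_rot: [-3.141, -0.0, 2.586]
force: [-0.3, 0.4, -7.2]
grip_width: 0.0399
grip_force: 50.0
```

>>> apply_moves --plan '[0,0,0,0.05,0,0,0,0.09,0,0,0,0.1,0,0,0,0.1,0,0,0,0.1,0,0,0,0.1,0,0,0,0.1,0,0,0,0.1,0,0,0,0.07,0,0,0,0.035,0,0,0,0]'

```text
time_s: 17.85
ee_pos: [0.4647, 0.2123, 0.3016]
eef_rot: [-3.14, 0.0, 1.74]
force: [1.2, -0.4, -7.8]
grip_width: 0.0397
grip_force: 50.0
```

>>> apply_moves --plan '[-8,-0.5,0,0,-18,-1,0,0,-28,-1.6,0,0,-35,-2,0,0,-35,-2,0,0,-35,-2,0,0,-35,-2,0,0,-35,-2,0,0,-35,-2,0,0,-35,-2,0,0,-35,-2,0,0,-35,-2,0,0,-35,-2,0,0,-35,-2,0,0,-35,-2,0,0,-35,-2,0,0,-25,-1.5,0,0,-14,-0.8,0,0,-5,0,0,0,0,0,0,0]'

```text
time_s: 19.85
ee_pos: [0.5274, -0.3378, 0.3021]
eef_rot: [-3.141, -0.001, 1.741]
force: [0.1, 0.5, -7.8]
grip_width: 0.0393
grip_force: 50.0
```

>>> apply_moves --plan '[0,0,0,0,0,0,0,0,0,0,0,0]'

```text
time_s: 20.15
ee_pos: [0.5276, -0.3372, 0.3028]
eef_rot: [3.141, 0.0, 1.742]
force: [-0.1, 0.0, -7.3]
grip_width: 0.0396
grip_force: 50.0
```

```bash
python3 - <<'E'
from h import *
c=camera("wrist"); save(c,"w4"); w=cloud(c); np.savez("w4.npz",im=c["image"],w=w,K=c["mtx"],r=c["rvec"],t=c["tvec"])
o=monitor.get_obs(); p=o["ee_pos"]; print(p,o["eef_rot"],o["time_s"],o["grip_width"])
z=w[...,2]
near=np.hypot(w[...,0]-.512,w[...,1]+.249)<.05
m=near&(z>.185)&(z<.205); r=cv2.minAreaRect(w[m][:,:2].astype(np.float32)); print(m.sum(),np.median(z[m]),np.round(r[0],4),np.round(r[1],4),r[2])
v,u=np.mgrid[:480,:640]; print(u[m].min(),u[m].max(),v[m].min(),v[m].max())
E
```

```text
[ 0.52759469 -0.33737195  0.30272519] [3.14135878e+00 2.15473530e-04 1.74151492e+00] 20.2 0.03976357988605095
1864 0.19520526657330994 [ 0.5145 -0.2517] [0.0401 0.0595] 9.922440528869629
288 347 69 159
```

View pics/w4.png

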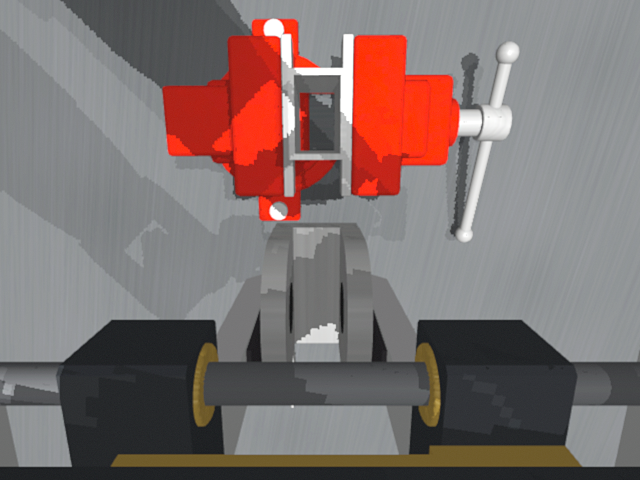

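The wrist view shows the tube's open end at about (318,115) between the white jaws. The held fork is in the gripper at (315,290), with its cheeks parallel to the tube's long sides. Next I'll measure the fork in the hand with the same camera.

```bash
python3 - <<'E'
from h import *
d=np.load("w4.npz"); w=d["w"]; v,u=np.mgrid[:480,:640]; p=np.array([.52759,-.33737,.30273]); y=1.7415
ex=np.array([np.cos(y),np.sin(y)]); ey=np.array([np.sin(y),-np.cos(y)])
q=w[...,:2]-p[:2]; X=q@ex*1e3; Y=q@ey*1e3; Z=(w[...,2]-p[2])*1e3
m=(u>255)&(u<378)&(v>220)&(v<362)&(Z>-25)&(Z<60)
for lo,hi in ((-25,-10),(-10,5),(5,20),(20,35),(35,46),(46,60)):
    s=m&(Z>lo)&(Z<hi)
    if s.sum()>5: print(lo,s.sum(),"X",np.percentile(X[s],[0,2,98,100]).round(1),"Y",np.percentile(Y[s],[0,1,99,100]).round(1))
s=m&(Z>-15)&(Z<5)&(u>295)&(u<340); print("foot top z",np.median(Z[s]),s.sum())
s=m&(X>26)
print("front",X[s].max())
for r in range(226,300,8): print(r,[(int(a),int(b),int(c)) for a,b,c in zip(X[r,260:376:9],Y[r,260:376:9],Z[r,260:376:9])])
print("tube tool", (np.array([.5145,-.2517])-p[:2])@ex,(np.array([.5145,-.2517])-p[:2])@ey)
E
```

```text
-25 165 X [29.6 29.7 30.2 30.3] Y [-18.8 -18.5  20.   20.5]
-10 5890 X [-30.4 -28.5  30.1  30.4] Y [-27.1 -15.4  16.8  28.7]
5 959 X [-30.2 -26.3  30.2  30.4] Y [-26.8 -25.9  27.5  28.4]
20 1702 X [-23.3 -17.8  30.   30.4] Y [-24.8 -23.4  25.1  26.2]
35 2351 X [-16.3  -9.7  26.   27. ] Y [-22.6 -21.4  22.8  24.1]
46 3800 X [-10.1  -7.9  15.8  18. ] Y [-20.9 -19.6  21.1  22.5]
foot top z -3.5487865369960847 5312
front 30.375151249846894
226 [(-32, -68, -302), (-32, -57, -301), (30, -17, -6), (29, -13, -6), (30, -8, -6), (29, -4, -7), (29, 0, -7), (29, 3, -8), (29, 8, -6), (29, 12, -6), (29, 16, -6), (-32, 53, -301), (-32, 65, -303)]
234 [(-42, -68, -302), (-42, -57, -302), (29, -16, 8), (29, -12, 10), (26, -8, -4), (26, -4, -3), (26, 0, -3), (26, 3, -3), (26, 8, -3), (28, 11, 5), (30, 15, 11), (30, 19, 10), (-42, 65, -302)]Traceback (most recent call last):
  File "<stdin>", line 12, in <module>
ValueError: cannot convert float NaN to integer
```

>>> apply_moves --plan '[8,0.9,0,-0.002,16,0,0,0,20,0,0,0,20,0,0,0,14,0,0,0,6.7,0,0,0,2,0,0,0,0,0,10,0,0,0,15,0,0,0,15,0,0,0,12,0,0,0,8,0,0,0,4,0,0,0,2,0,0,0,0,0,0,0,0,0,0,0,0,0]'

```text
time_s: 21.9
ee_pos: [0.5137, -0.2524, 0.2369]
eef_rot: [3.141, 0.001, 1.743]
force: [-0.5, -0.4, -7.8]
grip_width: 0.0395
grip_force: 50.0
```

```bash
python3 - <<'E'
from h import *
o=monitor.get_obs(); p=o["ee_pos"]; print(p,o["eef_rot"],o["time_s"],o["force"])
for n in ("scene","top","wrist"):
    c=camera(n); w=cloud(c); np.savez(n+"5.npz",im=c["image"],w=w,K=c["mtx"],r=c["rvec"],t=c["tvec"])
    cr={"scene":(225,305,160,220),"top":(340,460,200,290),"wrist":(160,480,130,370)}[n]
    a=c["image"][cr[2]:cr[3],cr[0]:cr[1],::-1]; k=380/a.shape[1]
    a=cv2.resize(a,(380,int(a.shape[0]*k)),interpolation=cv2.INTER_NEAREST); a=cv2.copyMakeBorder(a,0,290-a.shape[0],0,0,cv2.BORDER_CONSTANT)
    globals()[n]=a
cv2.imwrite("pics/c5.png",np.vstack([np.hstack([scene,top]),np.hstack([wrist,wrist*0])]))
E
```

```text
[ 0.51367543 -0.25243886  0.23690956] [3.14102073e+00 5.38940066e-04 1.74282385e+00] 21.9 [-0.47971622 -0.38186436 -7.75829125]
```

View pics/c5.png

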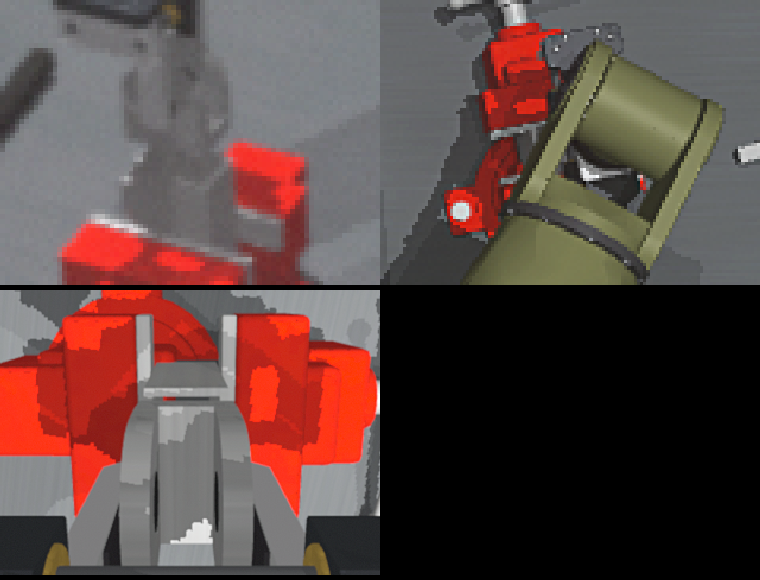

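The wrist crop shows the tube's front wall just below the fork's foot, nearly flush. The same cloud can compare the edges directly.

```bash
cat > chk.py <<'E'
from h import *
def chk(f,p,yaw):
    d=np.load(f); w=d["w"]
    ex=np.array([np.cos(yaw),np.sin(yaw)]); ey=np.array([np.sin(yaw),-np.cos(yaw)])
    q=w[...,:2]-p[:2]; X=q@ex*1e3; Y=q@ey*1e3; Z=(w[...,2]-p[2])*1e3
    def rep(n,s):
        xs=[];l=[];r=[]
        print(n,s.sum(),"X",np.median(X[s]).round(2),np.percentile(X[s],[1,99]).round(1),"Y",np.percentile(Y[s],[0,1,99,100]).round(1),"Z",np.percentile(Z[s],[0,1,99,100]).round(1))
        b=np.arange(-16,17,4); print("   slope rad",np.polyfit(Y[s],X[s],1)[0].round(4))
    near=(abs(Y)<28)&(X>15)&(X<42)
    rep("foot front",near&(X>28)&(Z>-15)&(Z<-5))
    T=.195-p[2]; T*=1e3
    rep("tube front",near&(Z>T-40)&(Z<T-3))
    rep("tube top",near&(Z>T-3)&(Z<T+3)); print("T",T)
    rep("all foot",near&(X>28)&(Z>T+4)&(Z<-4))
E
python3 -c "
from chk import *
chk('wrist5.npz',np.array([.51368,-.25244,.23691]),1.7428)"
```

```text
foot front 336 X 29.9 [29.6 30.2] Y [-18.8 -18.5  19.9  20.5] Z [-15.  -14.9  -5.1  -5. ]
   slope rad -0.0004
tube front 662 X 30.49 [19.8 30.7] Y [-19.2 -18.8  20.5  20.8] Z [-81.7 -81.  -45.2 -45. ]
   slope rad 0.0017
tube top 637 X 28.46 [24.9 30.7] Y [-19.2 -19.1  20.3  20.8] Z [-44.9 -44.8 -40.1 -39.4]
   slope rad 0.0039
T -41.910000000000004
all foot 459 X 29.88 [28.1 30.2] Y [-18.8 -18.5  19.9  20.5] Z [-16.5 -15.1  -4.   -4. ]
   slope rad 0.0008
```

>>> apply_moves --plan '[0.5,0,5,-0.001,0,0,5,0,0,0,3,0,0,0,2,0,0,0,1,0,0,0,0,0,0,0,0,0,0,0,0,0,0,0,0,0]'

```text
time_s: 22.95
ee_pos: [0.5135, -0.2519, 0.2206]
eef_rot: [3.141, 0.0, 1.744]
force: [-0.5, 0.2, -7.6]
grip_width: 0.0396
grip_force: 50.0
```

```bash
python3 - <<'E'
from chk import *
o=monitor.get_obs(); p=o["ee_pos"]; print(p,o["eef_rot"],o["time_s"],o["force"],o["grip_width"])
c=camera("wrist"); w=cloud(c); np.savez("wrist6.npz",w=w); chk("wrist6.npz",p,o["eef_rot"][2])
s=camera("scene"); w=cloud(s); z=w[...,2]
# gap and guard/drawer check
v,u=np.mgrid[:480,:640]
m=(z>.185)&(z<.205)&(u>270)&(u<350)&(v>190)&(v<280); r=cv2.minAreaRect(w[m][:,:2].astype(np.float32)); print("guard",r)
im=np.vstack([cv2.resize(s["image"][155:300,220:470],(800,464),interpolation=cv2.INTER_CUBIC)]); cv2.imwrite("pics/s6.png",im[:,:,::-1])
E
```

```text
[ 0.51349736 -0.25189028  0.22055988] [3.14144638e+00 1.29207476e-04 1.74375054e+00] 22.95 [-0.46883064  0.2088129  -7.5595813 ] 0.039602776316554414
foot front 331 X 29.86 [29.6 30.1] Y [-19.1 -18.6  20.   20.4] Z [-15.  -14.9  -5.1  -5. ]
   slope rad -0.0012
tube front 769 X 29.95 [29.7 30.2] Y [-19.2 -18.7  20.5  20.8] Z [-65.5 -64.2 -29.  -28.6]
   slope rad 0.0013
tube top 386 X 29.18 [27.9 30.2] Y [-19.  -18.7  20.4  20.5] Z [-28.5 -28.3 -23.9 -23.6]
   slope rad 0.0004
T -25.559878179722773
all foot 422 X 29.85 [28.5 30.1] Y [-19.1 -18.6  20.   20.4] Z [-15.1 -14.9  -4.   -4. ]
   slope rad -0.0003
guard ((0.565916121006012, -0.00568661093711853), (0.4305000305175781, 0.21271152794361115), 46.65314865112305)
```

View pics/s6.png

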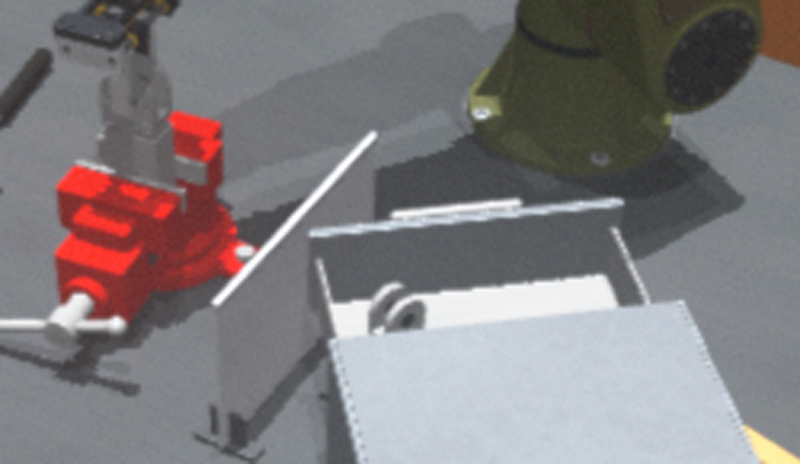

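The scene crop shows the fork standing just above the tube. The drawer is fully out with the small fork still upright in it, and the guard is standing. Foot and tube edges agree within about 0.3 mm, with a gap of about 5.9 mm.

```bash
python3 -c "
from station import ctrl
print(ctrl.hand_in())"
```

```text
the job is handed in; nothing more can be done
None
```

The job is handed in: the larger fork head is held about 5.9 mm above the tube end and lined up with it to within about 0.3 mm, the drawer is open to its stop with the smaller head still standing in it, and the guard looks undisturbed; I did not re-measure the hammer or brush.

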